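Turn the serving board over and build the cheese tower

ROBOT

A 6-joint arm with a two-finger parallel gripper is mounted at the origin on a cart in front of the work surface, level with it; the furniture and walls round the work are solid. World frame = base frame: x ahead of the robot, y to its left, z up, the work surface at z = 0. Lengths are in m, angles in rad, forces in N, time in s.
With the tool pointing down it reaches from about 0.425 to 0.95 m from the base axis. Payload 3.5 kg.
Tool frame: the origin (TCP) lies at the very end of the fingers, on their centre line; the grasp point (between the pads) lies 19 mm behind it (ctrl.grip_point_offset is the distance from the TCP to the grasp point, in m); z points along the fingers, y is the line along which they close (so a half turn about z gives the same grasp; the last joint's range is limited). The gripper opens to 85 mm and grips with 20 to 120 N. Pads are 22 mm wide; open, the fingers measure 114 mm over their backs; the gripper's body (76 mm by 85 mm) begins 54 mm behind the grasp point. The pads swing forward as they close: fully open they stand 13 mm farther back than shut.
Start: joints at [1.132, 0.286, 1.577, -0, 1.279, -0.15], TCP at [0.192, 0.647, 0.231] pointing down, gripper open.
Joint ranges: [-2.77, 2.77], [-0.9, 2.22], [0.21, 2.48], [-1.53, 4.67], [0.24, 2.81], [-2.84, 2.84]. Speed limits (rad/s): [2.79, 2.79, 3.14, 3.14, 3.14, 3.14].

INTERFACE

Orientations are given as a unit quaternion [x, y, z, w].
In Python, from plant import ctrl gives the robot as it stands. The module is installed in compiled form; this text tells all that it offers.
- The arm moves only by the shell command python3 -m pendant 'ROWS' [OPENING] [FORCE]. ROWS is JSON, a list of rows, each an object of numbers: "dx", "dy", "dz": the shift along the tool's x, y, z in cm; "twist": the turn about the tool's z in degrees. A call has 1 to 10 rows; each row is the pose to reach, as a shift and turn from the pose commanded when the call began, along the tool's axes at that moment; what a row does not reach only later rows make up. A row lasts 1/8 s, in which the tool goes at most 62.5 mm and 10.7 degrees, less where a joint would pass 70% of its speed; a pose out of reach is approached as far as the arm can. A call with a gripper value outside its range is refused whole. OPENING is the opening in per cent of the stroke, from 0 (shut) to 100 (fully open), set as the call begins (- or left out, the last holds). The fingers move at their own pace and stop on an object; FORCE is the grip in N (left out, the last holds). Time passes only in rows, so rows that repeat a pose let the fingers close. It gives the time, the measured TCP pose, the force, the opening and the grip force at its end, in the units of the state.
- ctrl.get_state(): the state, without advancing time (a new reading comes with each control period).
- ctrl.read_camera(name): name is "side" or "top" or "wrist"; returns a dict with "img" (384x512x3 uint8, red, green, blue), "depth" (384x512 float32, m along the optical axis (not along the pixel's ray), 0 where there is no reading), "camera_matrix" (3x3 intrinsics, pixels), "xyz" and "rotation" of the camera in the world; the wrist camera has in their place "tool_from_camera" (4x4, takes a point from camera to tool coordinates, whose origin is the TCP and whose axes are the flange's). Camera axes: x right, y up, looking along -z (the intrinsics and any distortion apply to the point x, -y, -z); pixel columns grow to the right and rows downward; lengths in m; the calibration is good to about 2 mm. A picture is of the moment at which its call begins: read the wrist's pose just before it.
- ctrl.sign_off(): hands the job in; it is judged then, once.
The state is a dict: "time": time; "qpos": joint angles; "dq": joint speeds; "joint_efforts": joint torques, N m; "eef_pos": TCP position; "tcp_rot": TCP orientation; "contact_force": force on the tool from outside, world axes, zero at the start; "wrist_torque": the same for the moment, N m; "opening": opening from 0.0 (shut) to 1.0 (fully open); "finger_force": force on a finger pad.
Only numpy, scipy, OpenCV 4.12 (cv2) and the standard library are available. Lean on these libraries where they do the work, as an engineer would, in place of code of your own. Each camera call takes 0.05 s, during which the arm holds its last target. There are 200 camera calls.

TASK

The serving board lies wrong side up on the chopping block: slide it flat until it sticks out about 4 or 5 cm over the block's left, right or front edge so that you can get under it, turn it over so that the face with the rings is up, and lay it flat on the block with nothing sticking out over the edges. Then stack all the cheeses that are there in the middle of the rings as one neat tower, the widest at the bottom and each one narrower than the one below. Leave the ramekin and the matchbox where they are.

Things in the scene. Friction and masses are not known exactly. Their poses are not given: they have to be found in the camera images.
- block: fixed end-grain chopping block, light wood with thin dark lines on top, 220 (x) x 220 (y) x 80 high mm. Origin: centre of its underside, on the worktop; its x axis points away from the robot, turned 0.05 to 0.4 rad to the left; front face at x = -110 mm, left face at y = +110 mm, flat top at z = 80 mm. Space is clear in front and to the left; a tall fridge stands at the right, beyond y = -0.55 m
- board: thin loose dark wooden serving board, 140 (x) x 160 (y) x 12 mm thick, 0.22 kg, lying on the block at the start with its plain face up. Origin: centre of the face with the two inlaid rings (rings 90 and 110 mm across, drawn only, no height); z axis points from the ring face to the plain face, so it points up at the start and must point down at the end; x axis points away from the robot at the start
- board_front (a point): middle of the board's front edge (x = -70 mm on the board's own axes, half way through its thickness); it turns with the board
- board_left (a point): middle of the board edge at y = +80 mm on the board's own axes (to the left of the robot at the start), half way through its thickness
- board_right (a point): middle of the board edge at y = -80 mm on the board's own axes (to the right at the start), half way through its thickness
- board_fl (a point): corner of the board at x -70, y +80 mm on the board's own axes, half way through its thickness
- board_fr (a point): corner of the board at x -70, y -80 mm on the board's own axes, half way through its thickness
- board_bl (a point): corner of the board at x +70, y +80 mm on the board's own axes, half way through its thickness
- board_br (a point): corner of the board at x +70, y -80 mm on the board's own axes, half way through its thickness
- cheese_a: small whole round cheese with a cream rind, a flat disc 66 mm across and 20 mm thick, about 72 g, flat on the worktop at the start (absent in some starts). Origin: centre of its underside; z along its axis
- cheese_b: small whole round cheese with a cream rind, a flat disc 58 mm across and 20 mm thick, about 55 g, flat on the worktop at the start (absent in some starts). Origin: centre of its underside; z along its axis
- cheese_c: small whole round cheese with a cream rind, a flat disc 50 mm across and 20 mm thick, about 41 g, flat on the worktop at the start (absent in some starts). Origin: centre of its underside; z along its axis
- cheese_d: small whole round cheese with a cream rind, a flat disc 42 mm across and 20 mm thick, about 29 g, flat on the worktop at the start (absent in some starts). Origin: centre of its underside; z along its axis
- cheese_e: small whole round cheese with a cream rind, a flat disc 34 mm across and 20 mm thick, about 19 g, flat on the worktop at the start (absent in some starts). Origin: centre of its underside; z along its axis
- ramekin: small pale glazed ramekin 67 mm across, 40 mm high, bystander at the left of the worktop; origin: centre of its underside
- matchbox: matchbox 37 x 56 x 17 mm, bystander at the right edge of the worktop; origin: centre of its underside

How it is judged:
On the way, in this order (a step that is already met when the one before it is completed fails the run):
1. the board, still plain face up and flat, sticks out at least 30 mm over the front, left or right edge of the block ((x of board_front in the frame of block below -0.14 m or y of board_left in the frame of block above 0.14 m or y of board_right in the frame of block below -0.14 m) and angle between board's own z axis and vertical below 0.08 rad and height (world z) of board above 0.075 m), for 0.2 s.
2. the board lies ring face up, flat on the block, with nothing sticking out over the block's edges (angle between board's own z axis and vertical above 3.06 rad and height (world z) of board between 0.085 and 0.098 m and linear speed of board below 0.02 m/s and x of board_fl in the frame of block between -0.113 and 0.113 m and y of board_fl in the frame of block between -0.113 and 0.113 m and x of board_fr in the frame of block between -0.113 and 0.113 m and y of board_fr in the frame of block between -0.113 and 0.113 m and x of board_bl in the frame of block between -0.113 and 0.113 m and y of board_bl in the frame of block between -0.113 and 0.113 m and x of board_br in the frame of block between -0.113 and 0.113 m and y of board_br in the frame of block between -0.113 and 0.113 m), for 0.3 s.
At the end, for the whole second after the job is handed in: the board lies flat on the block, ring face up (within 0.08 rad), no corner more than 3 mm outside the block's top; every cheese present lies flat (within 0.12 rad), its axis within 15 mm of the board's centre, each narrower cheese above every wider one; everything released and at rest (all of step 2 and horizontal distance between each of cheese_a, cheese_b, cheese_c, cheese_d, cheese_e and board below 0.015 m and height (world z) of each of cheese_a, cheese_b, cheese_c, cheese_d, cheese_e above 0.085 m and linear speed of each of cheese_a, cheese_b, cheese_c, cheese_d, cheese_e below 0.02 m/s and (angle between cheese_a's own z axis and vertical below 0.12 rad or angle between cheese_a's own z axis and vertical above 3.02 rad) and (angle between cheese_b's own z axis and vertical below 0.12 rad or angle between cheese_b's own z axis and vertical above 3.02 rad) and (angle between cheese_c's own z axis and vertical below 0.12 rad or angle between cheese_c's own z axis and vertical above 3.02 rad) and (angle between cheese_d's own z axis and vertical below 0.12 rad or angle between cheese_d's own z axis and vertical above 3.02 rad) and (angle between cheese_e's own z axis and vertical below 0.12 rad or angle between cheese_e's own z axis and vertical above 3.02 rad) and ((angle between cheese_a's own z axis and vertical below 0.12 rad and z of cheese_b in the frame of cheese_a above 0.012 m) or (angle between cheese_a's own z axis and vertical above 3.02 rad and z of cheese_b in the frame of cheese_a below -0.012 m)) and ((angle between cheese_a's own z axis and vertical below 0.12 rad and z of cheese_c in the frame of cheese_a above 0.012 m) or (angle between cheese_a's own z axis and vertical above 3.02 rad and z of cheese_c in the frame of cheese_a below -0.012 m)) and ((angle between cheese_a's own z axis and vertical below 0.12 rad and z of cheese_d in the frame of cheese_a above 0.012 m) or (angle between cheese_a's own z axis and vertical above 3.02 rad and z of cheese_d in the frame of cheese_a below -0.012 m)) and ((angle between cheese_a's own z axis and vertical below 0.12 rad and z of cheese_e in the frame of cheese_a above 0.012 m) or (angle between cheese_a's own z axis and vertical above 3.02 rad and z of cheese_e in the frame of cheese_a below -0.012 m)) and ((angle between cheese_b's own z axis and vertical below 0.12 rad and z of cheese_c in the frame of cheese_b above 0.012 m) or (angle between cheese_b's own z axis and vertical above 3.02 rad and z of cheese_c in the frame of cheese_b below -0.012 m)) and ((angle between cheese_b's own z axis and vertical below 0.12 rad and z of cheese_d in the frame of cheese_b above 0.012 m) or (angle between cheese_b's own z axis and vertical above 3.02 rad and z of cheese_d in the frame of cheese_b below -0.012 m)) and ((angle between cheese_b's own z axis and vertical below 0.12 rad and z of cheese_e in the frame of cheese_b above 0.012 m) or (angle between cheese_b's own z axis and vertical above 3.02 rad and z of cheese_e in the frame of cheese_b below -0.012 m)) and ((angle between cheese_c's own z axis and vertical below 0.12 rad and z of cheese_d in the frame of cheese_c above 0.012 m) or (angle between cheese_c's own z axis and vertical above 3.02 rad and z of cheese_d in the frame of cheese_c below -0.012 m)) and ((angle between cheese_c's own z axis and vertical below 0.12 rad and z of cheese_e in the frame of cheese_c above 0.012 m) or (angle between cheese_c's own z axis and vertical above 3.02 rad and z of cheese_e in the frame of cheese_c below -0.012 m)) and ((angle between cheese_d's own z axis and vertical below 0.12 rad and z of cheese_e in the frame of cheese_d above 0.012 m) or (angle between cheese_d's own z axis and vertical above 3.02 rad and z of cheese_e in the frame of cheese_d below -0.012 m))); the robot touches nothing.
It fails at once if the ramekin or the matchbox is shifted more than 30 mm (distance of any of ramekin, matchbox from where it was at the start of the episode above 0.03 m).
Of cheese_a, cheese_b, cheese_c, cheese_d, cheese_e only 3 to 5 are there at a start; the rules pass over those that are not, and their reading is None.
At some moment in a run one of cheese_a, cheese_b, cheese_c, cheese_d, cheese_e may be knocked a few centimetres aside while the robot is not near it.
It also fails if it takes over 210 s, if anything falls off the work surface, if the arm or the gripper's body presses on something with over 40 N, if the wrist force passes 120 N, or if a joint passes its speed limit or range.

## Working session

There is one attempt and no reset: what is moved stays moved. The work goes in short steps, Python scripts to look and compute and a shell command to move; the robot and the scene stay as the last step left them, time stands still between calls to the robot, and variables do not carry over. Pictures are saved under pics/ and viewed, at most 14 in all, crops included, and the job is handed in when it is done.

```bash
mkdir -p pics; ls; cat > h.py <<'E'
import numpy as np, cv2
from plant import ctrl
from scipy.spatial.transform import Rotation as R
def cam(n):
    s=ctrl.get_state(); c=ctrl.read_camera(n)
    if n=='wrist':
        T=np.eye(4);T[:3,:3]=R.from_quat(s['tcp_rot']).as_matrix();T[:3,3]=s['eef_pos']
        M=T@np.array(c['tool_from_camera']); c['xyz']=M[:3,3]; c['rotation']=M[:3,:3]
    c['rotation']=np.array(c['rotation']).reshape(3,3) if np.size(c['rotation'])==9 else R.from_quat(c['rotation']).as_matrix()
    return c
def save(c,f): cv2.imwrite('pics/'+f,c['img'][:,:,::-1])
def ray(c,u,v):
    K=np.array(c['camera_matrix']); d=np.stack([(np.asarray(u)-K[0,2])/K[0,0],-(np.asarray(v)-K[1,2])/K[1,1],-np.ones(np.shape(u))],-1)
    return d@c['rotation'].T
def onplane(c,u,v,z):
    d=ray(c,u,v); o=np.array(c['xyz']); t=(z-o[2])/d[...,2]; return o+t[...,None]*d
def cloud(c):
    v,u=np.mgrid[0:384,0:512]; return np.array(c['xyz'])+ray(c,u,v)*c['depth'][...,None]
E
python3 - <<'E'
from h import *
print(ctrl.get_state())
for n in ['top','side','wrist']:
    c=cam(n); save(c,n+'0.png'); print(n,c['camera_matrix'],c['xyz'],c['rotation'],[k for k in c])
E
```

```text
pics
{'time': 0.0, 'qpos': array([ 1.13201502e+00,  2.87176199e-01,  1.57818401e+00,  1.06977932e-05,
        1.27861697e+00, -1.49987049e-01]), 'dq': array([-0.00342673,  0.00019957,  0.00151648, -0.00026009,  0.00087274,
       -0.00104247]), 'joint_efforts': array([-8.47555511e-04, -4.05989707e+01, -2.92617559e+01, -2.23773991e-04,
        6.05007517e-03, -7.31332136e-06]), 'eef_pos': array([0.19191327, 0.64645074, 0.22993637]), 'tcp_rot': array([ 1.43897289e-01,  9.89591910e-01, -1.13948795e-03, -3.50836063e-04]), 'contact_force': array([-0.38499667,  0.03719025, -0.32984236]), 'wrist_torque': array([ 0.01661534, -0.00897314,  0.06760389]), 'finger_force': 0.0, 'opening': 0.9959185390976455}
top [[477.26489484   0.         255.11822865]
 [  0.         477.26489484 198.41658531]
 [  0.           0.           1.        ]] [ 0.41933894 -0.0218656   1.56581496] [[-0.00527802  0.99344027 -0.11423032]
 [-0.99994552 -0.00421456  0.00954926]
 [ 0.00900519  0.1142745   0.9934084 ]] ['img', 'depth', 'camera_matrix', 'xyz', 'rotation']
side [[400.81376034   0.         252.86479519]
 [  0.         400.81376034 192.47657295]
 [  0.           0.           1.        ]] [0.59930727 1.01410137 0.61181079] [[-9.99310858e-01 -1.75792709e-02  3.26921632e-02]
 [ 3.71143142e-02 -4.59456723e-01  8.87424390e-01]
 [-5.79639641e-04  8.88026176e-01  4.59792534e-01]] ['img', 'depth', 'camera_matrix', 'xyz', 'rotation']
wrist [[273.57033364   0.         257.64393362]
 [  0.         273.57033364 191.05993552]
 [  0.           0.           1.        ]] [0.1108374  0.67009418 0.37326157] [[ 0.28578201 -0.90539721 -0.31398176]
 [ 0.95829273  0.2693496   0.09552927]
 [-0.00192108 -0.32818698  0.94461083]] ['img', 'depth', 'camera_matrix', 'tool_from_camera', 'xyz', 'rotation']
```

View pics/top0.png

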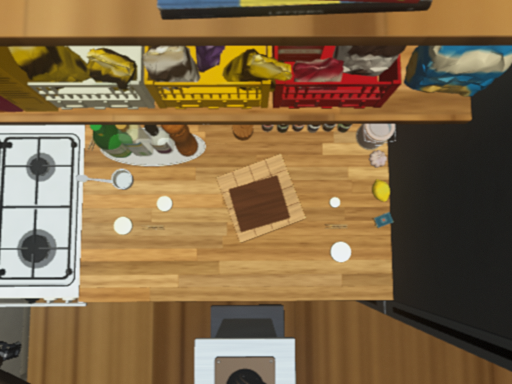

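View pics/side0.png

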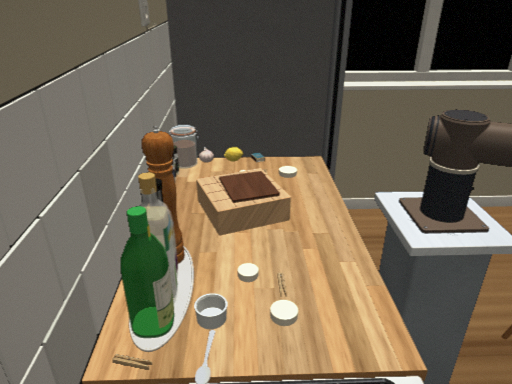

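```bash
cat > det.py <<'E'
from h import *
def cheeses(c,P,zlo=.008,zhi=.035,sat=60,val=180,amin=60):
    hsv=cv2.cvtColor(c['img'],cv2.COLOR_RGB2HSV)
    m=((hsv[...,1]<sat)&(hsv[...,2]>val)).astype(np.uint8)
    n,l,st,ce=cv2.connectedComponentsWithStats(m); out=[]
    for i in range(1,n):
        if st[i,4]<amin: continue
        k=l==i; z=np.median(P[k][:,2])
        p=onplane(c,*ce[i],z); 
        ex=np.ptp(onplane(c,np.where(k)[1],np.where(k)[0],z)[:,:2],axis=0)
        if zlo<z<zhi: out.append((ce[i].round(),st[i,4],p.round(4),ex.round(3)))
    return out
def rect(mask,c,z):
    k=max(cv2.findContours(mask.astype(np.uint8),cv2.RETR_EXTERNAL,cv2.CHAIN_APPROX_NONE)[0],key=cv2.contourArea)[:,0]
    p=onplane(c,k[:,0].astype(float),k[:,1].astype(float),z)[:,:2].astype(np.float32)
    (x,y),(w,h),a=cv2.minAreaRect(p); return np.round([x,y,w,h,a],4)
E
python3 - <<'E'
from det import *
c=cam('top');P=cloud(c)
for r in cheeses(c,P): print(*r)
xy=(abs(P[...,0]-.55)<.3)&(abs(P[...,1])<.2)
print('blk+board',rect(xy&(P[...,2]>.06)&(P[...,2]<.12),c,.08))
g=c['img'].sum(2)
print('board',rect(xy&(P[...,2]>.06)&(P[...,2]<.12)&(g<300),c,.092))
k=xy&(P[...,2]>.06)&(P[...,2]<.12); print(np.percentile(P[k][:,2],[5,25,50,75,95]), np.median(P[k&(g<300)][:,2]))
print(P[179,122],P[220,385],P[202,335],P[252,341])
E
```

```text
[164. 203.] 182 [0.5829 0.2595 0.0194] [0.046 0.046]
[334. 202.] 81 [ 0.585  -0.2955  0.0202] [0.03 0.03]
[122. 225.] 250 [0.5115 0.3925 0.0198] [0.055 0.055]
[340. 252.] 329 [ 0.4236 -0.3109  0.0202] [0.061 0.062]
blk+board [ 0.5935 -0.0535  0.2198  0.2194 20.2043]
board [ 0.5749 -0.0465  0.14    0.1591 16.1062]
[0.07486625 0.07968164 0.08484413 0.09223821 0.09673184] 0.09230854400779709
[0.66434255 0.40057482 0.01017101] [ 0.5247928  -0.45923726  0.01801507] [ 0.5837316  -0.29647853  0.02454109] [ 0.42202767 -0.31306806  0.01804461]
```

```bash
cat > go.py <<'E'
import sys
from h import *
BC=np.array([.5935,-.0535]);BA=np.radians(20.2)
BR=np.array([[np.cos(BA),-np.sin(BA)],[np.sin(BA),np.cos(BA)]])
def b2w(p): return BC+BR@np.array(p)
def w2b(p): return BR.T@(np.asarray(p)[:2]-BC)
def show():
    s=ctrl.get_state(); M=R.from_quat(s['tcp_rot']).as_matrix()
    print('t',round(s['time'],2),'tcp',s['eef_pos'].round(4),'blk',w2b(s['eef_pos']).round(4),'yang',round(np.degrees(np.arctan2(M[1,1],M[0,1])),1),'F',s['contact_force'].round(1),'op',round(s['opening'],3),'ff',round(s['finger_force'],1),'q6',round(s['qpos'][5],2)); return s,M
def plan(x,y,z,yang=None):
    s,M=show(); d=M.T@(np.array([x,y,z])-s['eef_pos'])*100
    a=np.degrees(np.arctan2(M[1,1],M[0,1])); tw=0 if yang is None else -((yang-a+180)%360-180)
    print('dx %.2f dy %.2f dz %.2f twist %.1f'%(*d,tw), 'len',np.linalg.norm(d).round(1))
if __name__=='__main__':   # go.py w|b x y z [yang]
    a=[float(v) for v in sys.argv[2:]]
    if len(sys.argv)==1: show()
    else:
        p=a[:2] if sys.argv[1]=='w' else b2w(a[:2]); plan(*p,*a[2:])
E
python3 go.py b -.015 -.092 .14 20.2
```

```text
t 0.2 tcp [0.192  0.6467 0.2304] blk [-0.135   0.7957] yang 73.5 F [-0.8  0.1 -0.8] op 1.005 ff 0.0 q6 -0.15
dx -62.73 dy -63.94 dz 9.13 twist 53.3 len 90.0
```

```bash
python3 -m pendant '[{"dx":-35,"dy":-36,"twist":53.3},{"dx":-35,"dy":-36,"twist":53.3},{"dx":-35,"dy":-36,"twist":53.3},{"dx":-35,"dy":-36,"twist":53.3},{"dx":-35,"dy":-36,"twist":53.3},{"dx":-62.7,"dy":-63.9,"twist":53.3},{"dx":-62.7,"dy":-63.9,"twist":53.3},{"dx":-62.7,"dy":-63.9,"twist":53.3},{"dx":-62.7,"dy":-63.9,"twist":53.3},{"dx":-62.7,"dy":-63.9,"twist":53.3}]' 50; python3 go.py b -.015 -.092 .14 20.2
```

```text
t 0.2 tcp [0.192  0.6467 0.2304] blk [-0.135   0.7957] yang 73.5 F [-0.8  0.1 -0.8] op 1.005 ff 0.0 q6 -0.15
dx -62.73 dy -63.94 dz 9.13 twist 53.3 len 90.0$[0]: bad value
```

```bash
python3 -m pendant '[{"dx":-35,"dy":-36,"dz":0,"twist":40},{"dx":-35,"dy":-36,"dz":0,"twist":40}]' 50; python3 -m pendant '[{"dx":-20,"dy":-20,"dz":0,"twist":30},{"dx":-20,"dy":-20,"dz":0,"twist":30}]' 50;  python3 go.py
```

```text
time: 0.45
eef_pos: [0.2504, 0.5352, 0.2307]
tcp_rot: [0.328, 0.945, -0.0, 0.0]
contact_force: [1.9, -0.2, 0.3]
opening: 0.603
finger_force: 0.0
time: 0.7
eef_pos: [0.2656, 0.4103, 0.2311]
tcp_rot: [0.499, 0.867, -0.0, 0.0]
contact_force: [0.8, -0.8, 1.2]
opening: 0.5
finger_force: 0.0
t 0.7 tcp [0.2656 0.4103 0.2311] blk [-0.1476  0.5485] yang 30.1 F [ 0.8 -0.8  1.2] op 0.5 ff 0.0 q6 0.26
```

```bash
python3 go.py b -.015 -.092 .231 20.2
```

```text
t 0.7 tcp [0.2656 0.4103 0.2311] blk [-0.1476  0.5485] yang 30.1 F [ 0.8 -0.8  1.2] op 0.5 ff 0.0 q6 0.26
dx -65.38 dy 2.01 dz 0.04 twist 9.9 len 65.4
```

```bash
python3 -m pendant '[{"dx":-12,"dy":8,"dz":0,"twist":9.9},{"dx":-12,"dy":8,"dz":0,"twist":9.9},{"dx":-30,"dy":8,"dz":0,"twist":9.9},{"dx":-30,"dy":8,"dz":0,"twist":9.9},{"dx":-65.4,"dy":2,"dz":0,"twist":9.9},{"dx":-65.4,"dy":2,"dz":0,"twist":9.9},{"dx":-65.4,"dy":2,"dz":0,"twist":9.9},{"dx":-65.4,"dy":2,"dz":0,"twist":9.9},{"dx":-65.4,"dy":2,"dz":0,"twist":9.9},{"dx":-65.4,"dy":2,"dz":0,"twist":9.9}]' 50; python3 go.py b -.015 -.092 .231 20.2
python3 -m pendant '[{"dx":-10,"dy":0,"dz":0,"twist":0},{"dx":-10,"dy":0,"dz":0,"twist":0}]' >/dev/null;python3 go.py b -.015 -.092 .11 20.2; python3 -c "
from h import *
c=cam('wrist');save(c,'w1.png')"
```

```text
time: 1.95
eef_pos: [0.5938, -0.0936, 0.2313]
tcp_rot: [0.57, 0.822, 0.0, 0.0]
contact_force: [0.6, 0.3, -0.2]
opening: 0.502
finger_force: 0.0
t 1.95 tcp [ 0.5938 -0.0936  0.2313] blk [-0.0136 -0.0377] yang 20.6 F [ 0.6  0.3 -0.2] op 0.502 ff 0.0 q6 -0.68
dx -5.42 dy -0.17 dz 0.03 twist 0.4 len 5.4
t 2.2 tcp [ 0.6288 -0.1883  0.2308] blk [-0.0134 -0.1387] yang 20.5 F [0.4 0.2 0.3] op 0.499 ff 0.0 q6 -0.8
dx 4.67 dy -0.14 dz 12.08 twist 0.3 len 13.0
```

View pics/w1.png

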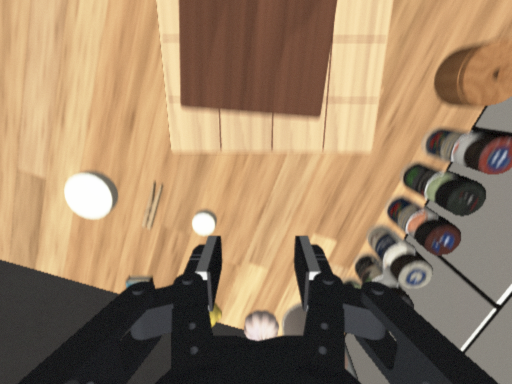

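```bash
cat > w.py <<'E'
from go import *
c=cam('wrist')
for n,(u,v),z in [('board R corner f',(181,103),.092),('board R corner b',(322,115),.092),('blk fr',(172,152),.08),('blk br',(374,152),.08)]:
    p=onplane(c,u,v,z); print(n,p.round(4),w2b(p).round(4))
E
python3 w.py
```

```text
board R corner f [ 0.5321 -0.1458  0.092 ] [-0.0895 -0.0654]
board R corner b [ 0.6666 -0.1083  0.092 ] [ 0.0496 -0.0766]
blk fr [ 0.5332 -0.1996  0.08  ] [-0.1071 -0.1163]
blk br [ 0.7384 -0.1238  0.08  ] [ 0.1117 -0.1161]
```

```bash
python3 -m pendant '[{"dx":4.6,"dy":-0.1,"dz":0,"twist":0.3},{"dx":4.6,"dy":-0.1,"dz":6,"twist":0.3},{"dx":4.6,"dy":-0.1,"dz":12,"twist":0.3},{"dx":4.6,"dy":-0.1,"dz":14,"twist":0.3},{"dx":4.6,"dy":-0.1,"dz":14,"twist":0.3},{"dx":4.6,"dy":-0.1,"dz":14,"twist":0.3}]'; python3 go.py b -.015 -.093 .08 20.2; cat > w.py <<'E'
from go import *
import sys
c=cam('wrist');save(c,sys.argv[1])
E
python3 w.py w2.png
```

```text
time: 3.05
eef_pos: [0.6134, -0.1432, 0.0945]
tcp_rot: [0.572, 0.821, 0.001, 0.003]
contact_force: [0.0, 0.8, 0.8]
opening: 0.503
finger_force: 0.0
t 3.05 tcp [ 0.6134 -0.1432  0.0945] blk [-0.0123 -0.0911] yang 20.3 F [0.  0.8 0.8] op 0.503 ff 0.0 q6 -0.74
dx -0.19 dy -0.28 dz 1.45 twist 0.1 len 1.5
```

View pics/w2.png

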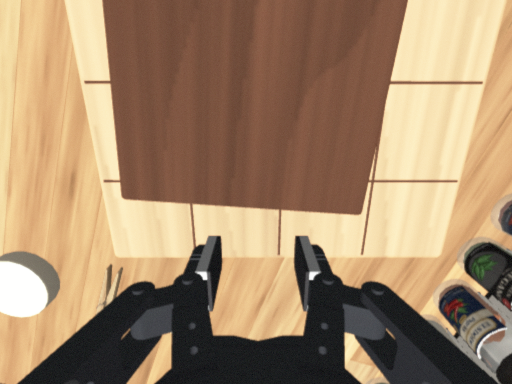

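```bash
python3 - <<'E'
from go import *
c=cam('wrist')
for n,(u,v),z in [('board R f',(123,197),.092),('board R b',(360,213),.092),('blk fr',(116,258),.08),('blk br',(441,258),.08),('tipL',(215,238),.1),('tipR',(302,238),.1)]:
    p=onplane(c,u,v,z); print(n,p.round(4),w2b(p).round(4))
E
```

```text
board R f [ 0.5313 -0.1418  0.092 ] [-0.0889 -0.0614]
board R b [ 0.6624 -0.1043  0.092 ] [ 0.0471 -0.0715]
blk fr [ 0.531 -0.193  0.08 ] [-0.1068 -0.1093]
blk br [ 0.7352 -0.1184  0.08  ] [ 0.1106 -0.1098]
tipL [ 0.5878 -0.1443  0.1   ] [-0.0367 -0.0833]
tipR [ 0.6342 -0.1274  0.1   ] [ 0.0127 -0.0834]
```

```bash
python3 -m pendant '[{"dx":-0.2,"dy":-0.2,"dz":0.5,"twist":0},{"dx":-0.2,"dy":-0.2,"dz":0.8,"twist":0},{"dx":-0.2,"dy":-0.2,"dz":1.0,"twist":0},{"dx":-0.2,"dy":-0.2,"dz":1.0,"twist":0}]'|grep -E "eef|force"; python3 -m pendant '[{"dx":0,"dy":0,"dz":0.2,"twist":0},{"dx":0,"dy":0,"dz":0.2,"twist":0}]'|grep -E "eef|force"
```

```text
eef_pos: [0.6099, -0.145, 0.0809]
contact_force: [-0.9, -0.2, 0.1]
finger_force: 0.0
eef_pos: [0.6101, -0.145, 0.0791]
contact_force: [-0.1, -0.0, 0.4]
finger_force: 0.0
```

```bash
python3 -m pendant '[{"dx":0,"dy":0,"dz":0.15,"twist":0},{"dx":0,"dy":0,"dz":0.3,"twist":0},{"dx":0,"dy":0,"dz":0.3,"twist":0}]'|grep -E "eef|force"; python3 -m pendant '[{"dx":1,"dy":0,"dz":0,"twist":0},{"dx":1.7,"dy":0,"dz":0,"twist":0},{"dx":2.4,"dy":0,"dz":0,"twist":0},{"dx":3.1,"dy":0,"dz":0,"twist":0},{"dx":3.8,"dy":0,"dz":0,"twist":0},{"dx":4.5,"dy":0,"dz":0,"twist":0},{"dx":5.2,"dy":0,"dz":0,"twist":0},{"dx":5.9,"dy":0,"dz":0,"twist":0},{"dx":6.5,"dy":0,"dz":0,"twist":0},{"dx":6.5,"dy":0,"dz":0,"twist":0}]'|grep -E "eef|force"; cat > brd.py <<'E'
from go import *
def board():
    c=cam('top');P=cloud(c);g=c['img'].sum(2);save(c,'t.png')
    m=(abs(P[...,0]-.55)<.25)&(abs(P[...,1]-.03)<.25)&(g<330)&(P[...,2]>.07)&(P[...,2]<.11)
    m=cv2.morphologyEx(m.astype(np.uint8),cv2.MORPH_OPEN,np.ones((3,3)))
    r=rect(m,c,.092); print(r, 'blk',w2b(r[:2]).round(4), 'z',np.median(P[m>0][:,2]).round(3))
from det import rect
if __name__=='__main__': board()
E
python3 brd.py; python3 w.py w3.png
```

```text
eef_pos: [0.6104, -0.1452, 0.0782]
contact_force: [-3.1, 0.8, 7.0]
finger_force: 3.7
eef_pos: [0.5892, -0.0848, 0.0782]
contact_force: [1.7, -3.7, 6.9]
finger_force: 3.3
[5.45300e-01 1.27000e-02 1.40700e-01 1.26700e-01 2.00682e+01] blk [-0.0224  0.0788] z 0.092
```

View pics/w3.png

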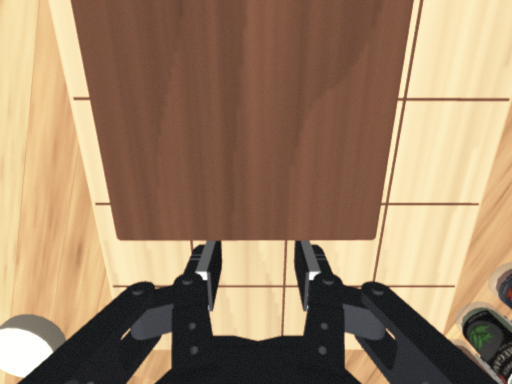

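```bash
python3 -m pendant '[{"dx":0.7,"dy":0,"dz":0,"twist":0},{"dx":1.3,"dy":0,"dz":0,"twist":0},{"dx":1.3,"dy":0,"dz":0,"twist":0},{"dx":1.3,"dy":0,"dz":0,"twist":0}]'|grep -E "eef|force"; python3 -m pendant '[{"dx":-1,"dy":0,"dz":0,"twist":0},{"dx":-1,"dy":0,"dz":-8,"twist":0},{"dx":-1,"dy":0,"dz":-10,"twist":0},{"dx":-1,"dy":0,"dz":-10,"twist":0}]' 100|grep -E "eef|force"; python3 go.py b -.0225 .199 .18 110.2;python3 brd.py
```

```text
eef_pos: [0.5848, -0.0726, 0.0782]
contact_force: [0.5, -2.8, 6.6]
finger_force: 3.4
eef_pos: [0.5882, -0.0816, 0.1795]
contact_force: [-0.6, -0.4, 0.3]
finger_force: 0.0
t 6.62 tcp [ 0.5882 -0.0816  0.1795] blk [-0.0146 -0.0246] yang 20.3 F [-0.6 -0.4  0.3] op 1.002 ff 0.0 q6 -0.66
dx 22.36 dy -0.76 dz -0.11 twist -89.9 len 22.4
[ 0.5414  0.0238  0.1401  0.129  20.3604] blk [-0.0222  0.0905] z 0.092
```

```bash
python3 -m pendant '[{"dx":21.4,"dy":-0.8,"dz":0,"twist":-90},{"dx":21.4,"dy":-0.8,"dz":0,"twist":-90},{"dx":21.4,"dy":-0.8,"dz":0,"twist":-90},{"dx":21.4,"dy":-0.8,"dz":0,"twist":-90},{"dx":21.4,"dy":-0.8,"dz":0,"twist":-90},{"dx":21.4,"dy":-0.8,"dz":0,"twist":-90},{"dx":21.4,"dy":-0.8,"dz":0,"twist":-90},{"dx":21.4,"dy":-0.8,"dz":0,"twist":-90},{"dx":21.4,"dy":-0.8,"dz":0,"twist":-90},{"dx":21.4,"dy":-0.8,"dz":0,"twist":-90}]' 100|grep -E "eef|force"; python3 go.py b -.0225 .189 .09 110.2; python3 w.py w4.png
```

```text
eef_pos: [0.5032, 0.1167, 0.1736]
contact_force: [0.9, 0.2, -0.5]
finger_force: 0.0
t 7.92 tcp [0.5032 0.1167 0.1736] blk [-0.026   0.1909] yang 110.2 F [ 0.9  0.2 -0.5] op 1.001 ff 0.0 q6 -1.89
dx -0.39 dy -0.20 dz 8.36 twist 0.0 len 8.4
```

View pics/w4.png

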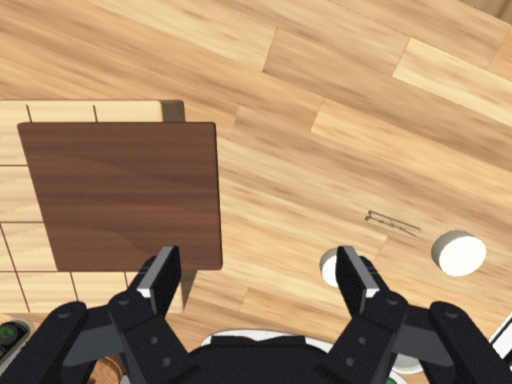

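```bash
python3 -m pendant '[{"dx":-0.4,"dy":-0.2,"dz":4,"twist":0},{"dx":-0.4,"dy":-0.2,"dz":8,"twist":0},{"dx":-0.4,"dy":-0.2,"dz":9,"twist":0},{"dx":-0.4,"dy":-0.2,"dz":9.6,"twist":0},{"dx":-0.4,"dy":-0.2,"dz":10,"twist":0},{"dx":-0.4,"dy":-0.2,"dz":10.5,"twist":0},{"dx":-0.4,"dy":-0.2,"dz":11,"twist":0},{"dx":-0.4,"dy":-0.2,"dz":11.5,"twist":0},{"dx":-0.4,"dy":-0.2,"dz":11.5,"twist":0}]' |grep -E "eef|force"; python3 go.py b -.0225 .189 .022 110.2; python3 -c "
from go import *
c=cam('side');save(c,'s1.png');P=cloud(c)
g=c['img'].sum(2);b=(P.reshape(-1,3)[:,:2]-BC)@BR;b=np.c_[b,P.reshape(-1,3)[:,2]].reshape(P.shape)
m=(abs(b[...,0]+.02)<.06)&(b[...,2]>.03)&(abs(b[...,1]-.09)<.1)&(c['img'][...,0]>c['img'][...,2]*1.3)&(g<330)
k=b[m];print(len(k));
for z in np.arange(.03,.22,.01):
  q=k[abs(k[:,2]-z)<.005]; print(z.round(3),len(q),np.median(q[:,1]).round(3) if len(q) else '')
"
```

```text
eef_pos: [0.5094, 0.116, 0.0609]
contact_force: [-0.2, 1.4, 1.3]
finger_force: 1.1
t 9.1 tcp [0.5094 0.116  0.0609] blk [-0.0204  0.1881] yang 110.3 F [-0.2  1.4  1.3] op 1.001 ff 1.1 q6 -1.9
dx 0.21 dy 0.09 dz 3.89 twist 0.1 len 3.9
1812
0.03 4 0.11
0.04 3 0.112
0.05 4 0.149
0.06 88 0.151
0.07 163 0.144
0.08 138 0.131
0.09 118 0.117
0.1 126 0.103
0.11 116 0.088
0.12 136 0.074
0.13 135 0.061
0.14 150 0.048
0.15 151 0.034
0.16 11 0.118
0.17 4 0.122
0.18 0 
0.19 1 0.186
0.2 1 0.185
0.21 4 0.184
```

View pics/s1.png

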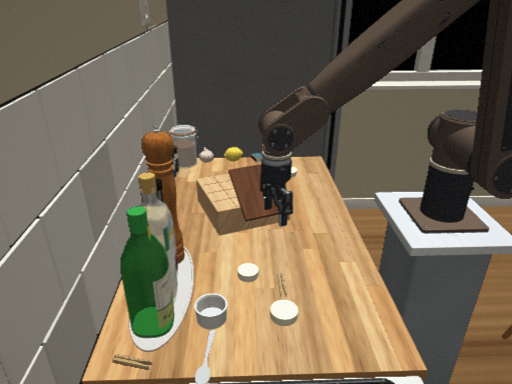

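```bash
cat > tilt.py <<'E'
from go import *
c=cam('side');save(c,'s.png');P=cloud(c)
g=c['img'].sum(2);b=(P.reshape(-1,3)[:,:2]-BC)@BR;b=np.c_[b,P.reshape(-1,3)[:,2]].reshape(P.shape)
m=(abs(b[...,0]+.02)<.08)&(b[...,2]>.01)&(abs(b[...,1]-.09)<.16)&(c['img'][...,0]>c['img'][...,2]*1.3)&(g<330)
k=b[m]
print([(round(z,2),len(q),*np.median(q[:,:2],axis=0).round(3)) for z in np.arange(.02,.24,.02) for q in [k[abs(k[:,2]-z)<.005]] if len(q)>15])
E
python3 -m pendant '[{"dx":0,"dy":0,"dz":0.5,"twist":0},{"dx":0,"dy":0,"dz":1,"twist":0},{"dx":0,"dy":0,"dz":1.5,"twist":0},{"dx":0,"dy":0,"dz":2,"twist":0},{"dx":0,"dy":0,"dz":2,"twist":0}]' |grep -E "eef|force"; python3 tilt.py
```

```text
eef_pos: [0.5088, 0.116, 0.0405]
contact_force: [-0.4, 0.6, -0.1]
finger_force: 0.2
[(np.float64(0.02), 182, np.float64(0.002), np.float64(0.153)), (np.float64(0.04), 167, np.float64(0.007), np.float64(0.143)), (np.float64(0.06), 126, np.float64(0.018), np.float64(0.133)), (np.float64(0.08), 109, np.float64(0.016), np.float64(0.123)), (np.float64(0.1), 108, np.float64(0.014), np.float64(0.113)), (np.float64(0.12), 104, np.float64(0.012), np.float64(0.104)), (np.float64(0.14), 109, np.float64(0.012), np.float64(0.093))]
```

```bash
python3 -m pendant '[{"dx":0,"dy":0,"dz":0.5,"twist":0},{"dx":0,"dy":0,"dz":1,"twist":0},{"dx":0,"dy":0,"dz":1.5,"twist":0},{"dx":0,"dy":0,"dz":2,"twist":0},{"dx":0,"dy":0,"dz":2.5,"twist":0},{"dx":0,"dy":0,"dz":2.8,"twist":0},{"dx":0,"dy":0,"dz":2.8,"twist":0}]' |grep -E "eef|force"; python3 tilt.py
```

```text
eef_pos: [0.5181, 0.1242, 0.0289]
contact_force: [-27.3, 32.4, 70.0]
finger_force: 33.2
[(np.float64(0.02), 153, np.float64(0.011), np.float64(0.152)), (np.float64(0.04), 138, np.float64(0.018), np.float64(0.143)), (np.float64(0.06), 108, np.float64(0.024), np.float64(0.133)), (np.float64(0.08), 115, np.float64(0.019), np.float64(0.123)), (np.float64(0.1), 91, np.float64(0.019), np.float64(0.114)), (np.float64(0.12), 87, np.float64(0.021), np.float64(0.102)), (np.float64(0.14), 93, np.float64(0.019), np.float64(0.093))]
```

```bash
python3 -m pendant '[{"dx":0,"dy":0,"dz":-1.5,"twist":0},{"dx":0,"dy":0,"dz":-2.8,"twist":0},{"dx":0,"dy":0,"dz":-2.8,"twist":0}]' |grep -E "eef|force"; python3 -m pendant '[{"dx":0,"dy":1,"dz":0,"twist":0},{"dx":0,"dy":3,"dz":0,"twist":0},{"dx":0,"dy":3,"dz":2,"twist":0},{"dx":0,"dy":3,"dz":2.7,"twist":0},{"dx":0,"dy":3,"dz":2.7,"twist":0}]' |grep -E "eef|force"; python3 tilt.py;python3 go.py b -.0225 .20 .015 110.2
```

```text
eef_pos: [0.5101, 0.1158, 0.0421]
contact_force: [-1.1, -0.6, -0.3]
finger_force: 0.0
eef_pos: [0.4979, 0.144, 0.013]
contact_force: [-0.4, 0.1, -0.1]
finger_force: 0.0
[(np.float64(0.02), 125, np.float64(0.018), np.float64(0.151)), (np.float64(0.04), 125, np.float64(0.02), np.float64(0.141)), (np.float64(0.06), 114, np.float64(0.022), np.float64(0.132)), (np.float64(0.08), 109, np.float64(0.013), np.float64(0.123)), (np.float64(0.1), 112, np.float64(0.013), np.float64(0.114)), (np.float64(0.12), 116, np.float64(0.008), np.float64(0.104)), (np.float64(0.14), 126, np.float64(0.007), np.float64(0.094)), (np.float64(0.22), 18, np.float64(0.012), np.float64(0.227))]
t 11.8 tcp [0.4987 0.1441 0.0138] blk [-0.0208  0.2182] yang 110.3 F [-0.5  0.1  0.6] op 0.998 ff 0.0 q6 -1.84
dx 0.17 dy -1.82 dz -0.12 twist 0.1 len 1.8
```

```bash
python3 -m pendant '[{"dx":0,"dy":-0.5,"dz":0,"twist":0},{"dx":0,"dy":-1,"dz":0,"twist":0},{"dx":0,"dy":-1.5,"dz":0,"twist":0},{"dx":0,"dy":-2,"dz":0,"twist":0},{"dx":0,"dy":-2.5,"dz":0,"twist":0},{"dx":0,"dy":-3,"dz":0,"twist":0},{"dx":0,"dy":-3,"dz":0,"twist":0}]' |grep -E "eef|force"; python3 tilt.py;python3 go.py b -.0225 .20 .015 110.2
```

```text
eef_pos: [0.5055, 0.1271, 0.0157]
contact_force: [-15.4, 49.3, 14.9]
finger_force: 12.6
[(np.float64(0.02), 163, np.float64(0.012), np.float64(0.151)), (np.float64(0.04), 126, np.float64(0.019), np.float64(0.142)), (np.float64(0.06), 121, np.float64(0.023), np.float64(0.132)), (np.float64(0.08), 106, np.float64(0.017), np.float64(0.123)), (np.float64(0.1), 87, np.float64(0.018), np.float64(0.113)), (np.float64(0.12), 109, np.float64(0.015), np.float64(0.104)), (np.float64(0.14), 105, np.float64(0.013), np.float64(0.094))]
t 12.72 tcp [0.5054 0.127  0.0157] blk [-0.0203  0.1998] yang 110.2 F [-14.7  47.6  15.4] op 0.999 ff 12.5 q6 -1.9
dx 0.22 dy 0.02 dz 0.07 twist -0.0 len 0.2
```

```bash
python3 -m pendant '[{"dx":0,"dy":1,"dz":0,"twist":0},{"dx":0,"dy":1.5,"dz":0,"twist":0}]' |grep -E "eef|force"; python3 -c "
import cv2;i=cv2.imread('pics/s.png')[120:260,180:320];cv2.imwrite('pics/sc.png',cv2.resize(i,None,fx=4,fy=4,interpolation=cv2.INTER_CUBIC))"
```

```text
eef_pos: [0.5041, 0.1308, 0.0145]
contact_force: [-0.2, 0.5, -0.0]
finger_force: 0.0
```

View pics/sc.png

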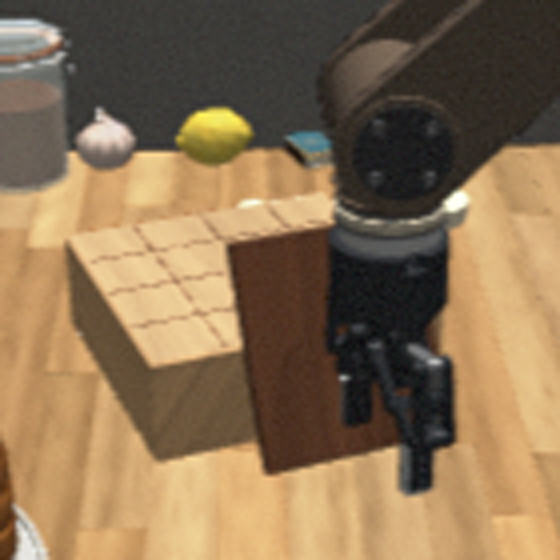

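```bash
python3 -m pendant '[{"dx":0,"dy":0.5,"dz":-6,"twist":0},{"dx":0,"dy":0.5,"dz":-12,"twist":0},{"dx":0,"dy":0.5,"dz":-18,"twist":0},{"dx":0,"dy":0.5,"dz":-20,"twist":0},{"dx":0,"dy":0.5,"dz":-20,"twist":0},{"dx":0,"dy":0.5,"dz":-20,"twist":0}]' |grep -E "eef|force"; cat >> tilt.py <<'E'
print('xb range',np.percentile(k[(k[:,2]>.1)&(k[:,2]<.15),0],[1,99]).round(3), np.percentile(k[(k[:,2]>.02)&(k[:,2]<.06),0],[1,99]).round(3),'ztop',np.percentile(k[:,2],99).round(3))
E
python3 tilt.py; python3 go.py b -.0225 .112 .215 110.2
```

```text
eef_pos: [0.5017, 0.1342, 0.2125]
contact_force: [0.4, 0.0, -0.0]
finger_force: 0.0
[(np.float64(0.02), 219, np.float64(-0.01), np.float64(0.151)), (np.float64(0.04), 214, np.float64(-0.013), np.float64(0.142)), (np.float64(0.06), 196, np.float64(-0.007), np.float64(0.132)), (np.float64(0.08), 194, np.float64(-0.018), np.float64(0.123)), (np.float64(0.1), 193, np.float64(-0.017), np.float64(0.114)), (np.float64(0.12), 195, np.float64(-0.019), np.float64(0.104)), (np.float64(0.14), 185, np.float64(-0.019), np.float64(0.095))]
xb range [-0.088  0.048] [-0.088  0.059] ztop 0.53
t 13.78 tcp [0.5014 0.1343 0.212 ] blk [-0.0216  0.2081] yang 110.2 F [ 0.3  0.4 -1.1] op 0.997 ff 0.0 q6 -1.86
dx 0.10 dy -9.61 dz -0.31 twist 0.0 len 9.6
```

```bash
python3 -m pendant '[{"dx":0,"dy":-5,"dz":0,"twist":0},{"dx":0,"dy":-9.6,"dz":0,"twist":0},{"dx":0,"dy":-9.6,"dz":0,"twist":0},{"dx":0,"dy":-9.6,"dz":4,"twist":0},{"dx":0,"dy":-9.6,"dz":7,"twist":0},{"dx":0,"dy":-9.6,"dz":9,"twist":0},{"dx":0,"dy":-9.6,"dz":10.7,"twist":0},{"dx":0,"dy":-9.6,"dz":10.7,"twist":0}]' |grep -E "eef|force"; python3 -m pendant '[{"dx":0,"dy":0.7,"dz":0,"twist":0},{"dx":0,"dy":1.4,"dz":0,"twist":0},{"dx":0,"dy":2.1,"dz":0,"twist":0},{"dx":0,"dy":2.8,"dz":0,"twist":0},{"dx":0,"dy":3.5,"dz":0,"twist":0},{"dx":0,"dy":4.2,"dz":0,"twist":0},{"dx":0,"dy":4.2,"dz":0,"twist":0}]' |grep -E "eef|force";python3 go.py; python3 tilt.py
```

```text
eef_pos: [0.5341, 0.0454, 0.1051]
contact_force: [0.4, -0.2, -0.7]
finger_force: 0.0
eef_pos: [0.5208, 0.0848, 0.1072]
contact_force: [-0.0, -0.0, -0.8]
finger_force: 0.1
t 15.65 tcp [0.5208 0.0848 0.1072] blk [-0.0205  0.1549] yang 110.3 F [-0.  -0.  -0.8] op 0.999 ff 0.1 q6 -1.96
[(np.float64(0.02), 192, np.float64(-0.012), np.float64(0.155)), (np.float64(0.04), 196, np.float64(-0.007), np.float64(0.151)), (np.float64(0.06), 198, np.float64(-0.008), np.float64(0.146)), (np.float64(0.08), 160, np.float64(-0.013), np.float64(0.142)), (np.float64(0.1), 141, np.float64(-0.003), np.float64(0.137)), (np.float64(0.12), 127, np.float64(0.0), np.float64(0.132)), (np.float64(0.14), 128, np.float64(0.007), np.float64(0.127)), (np.float64(0.16), 55, np.float64(0.003), np.float64(0.122))]
xb range [-0.089  0.048] [-0.088  0.059] ztop 0.456
```

Beautiful: the board stands at about 76°. Close on it.

```bash
python3 -m pendant '[{"dx":0,"dy":0,"dz":0,"twist":0},{"dx":0,"dy":0,"dz":0,"twist":0},{"dx":0,"dy":0,"dz":0,"twist":0},{"dx":0,"dy":0,"dz":0,"twist":0},{"dx":0,"dy":0,"dz":0,"twist":0},{"dx":0,"dy":0,"dz":0,"twist":0}]' 0 40|grep -E "eef|force|opening"; python3 tilt.py; python3 -m pendant '[{"dx":0,"dy":0,"dz":-3,"twist":0},{"dx":0,"dy":0,"dz":-6,"twist":0},{"dx":0,"dy":0,"dz":-10,"twist":0},{"dx":0,"dy":0,"dz":-10,"twist":0},{"dx":0,"dy":0,"dz":-10,"twist":0}]' |grep -E "eef|force|opening"; python3 tilt.py
```

```text
eef_pos: [0.5213, 0.0843, 0.1074]
contact_force: [0.4, -0.4, -0.6]
opening: 0.134
finger_force: 39.3
[(np.float64(0.02), 174, np.float64(-0.007), np.float64(0.159)), (np.float64(0.04), 174, np.float64(0.0), np.float64(0.159)), (np.float64(0.06), 183, np.float64(-0.002), np.float64(0.159)), (np.float64(0.08), 166, np.float64(-0.014), np.float64(0.16)), (np.float64(0.1), 157, np.float64(-0.013), np.float64(0.16)), (np.float64(0.12), 136, np.float64(-0.006), np.float64(0.16)), (np.float64(0.14), 122, np.float64(0.003), np.float64(0.16)), (np.float64(0.16), 117, np.float64(-0.001), np.float64(0.158))]
xb range [-0.089  0.048] [-0.087  0.059] ztop 0.457
eef_pos: [0.5202, 0.0842, 0.2057]
contact_force: [0.2, -0.9, -2.1]
opening: 0.137
finger_force: 39.3
[(np.float64(0.02), 150, np.float64(-0.018), np.float64(0.11)), (np.float64(0.04), 158, np.float64(-0.02), np.float64(0.11)), (np.float64(0.06), 166, np.float64(-0.015), np.float64(0.11)), (np.float64(0.1), 94, np.float64(-0.021), np.float64(0.16)), (np.float64(0.12), 160, np.float64(-0.018), np.float64(0.16)), (np.float64(0.14), 166, np.float64(-0.018), np.float64(0.16)), (np.float64(0.16), 174, np.float64(-0.02), np.float64(0.16)), (np.float64(0.18), 177, np.float64(-0.018), np.float64(0.16)), (np.float64(0.2), 167, np.float64(-0.015), np.float64(0.16)), (np.float64(0.22), 160, np.float64(-0.006), np.float64(0.16))]
xb range [-0.09   0.047] [-0.099  0.059] ztop 0.523
```

```bash
python3 -m pendant '[{"dx":-0.5,"dy":-4,"dz":-1,"twist":0},{"dx":-1,"dy":-9,"dz":-1,"twist":0},{"dx":-1.8,"dy":-14,"dz":-1,"twist":0},{"dx":-1.8,"dy":-19,"dz":-1,"twist":0},{"dx":-1.8,"dy":-22.6,"dz":-1,"twist":0},{"dx":-1.8,"dy":-22.6,"dz":0,"twist":0},{"dx":-1.8,"dy":-22.6,"dz":1,"twist":0},{"dx":-1.8,"dy":-22.6,"dz":1.5,"twist":0},{"dx":-1.8,"dy":-22.6,"dz":1.7,"twist":0},{"dx":-1.8,"dy":-22.6,"dz":1.7,"twist":0}]' |grep -E "eef|force|opening";python3 go.py; sed 's/-.09)<.16/+.05)<.16/' tilt.py > tilt2.py; python3 tilt2.py
```

```text
eef_pos: [0.6164, -0.1208, 0.1905]
contact_force: [0.3, 0.3, -2.6]
opening: 0.14
finger_force: 39.7
t 18.43 tcp [ 0.6164 -0.1208  0.1905] blk [-0.0018 -0.0711] yang 110.3 F [ 0.3  0.3 -2.6] op 0.14 ff 39.7 q6 -2.28
[(np.float64(0.02), 76, np.float64(-0.013), np.float64(0.109)), (np.float64(0.04), 69, np.float64(-0.024), np.float64(0.109)), (np.float64(0.06), 66, np.float64(-0.012), np.float64(0.109)), (np.float64(0.08), 17, np.float64(-0.004), np.float64(-0.067)), (np.float64(0.1), 121, np.float64(-0.004), np.float64(-0.066)), (np.float64(0.12), 121, np.float64(-0.003), np.float64(-0.066)), (np.float64(0.14), 124, np.float64(-0.001), np.float64(-0.066)), (np.float64(0.16), 130, np.float64(-0.001), np.float64(-0.066)), (np.float64(0.18), 133, np.float64(-0.005), np.float64(-0.065)), (np.float64(0.2), 108, np.float64(-0.015), np.float64(-0.066)), (np.float64(0.22), 105, np.float64(-0.019), np.float64(-0.066))]
xb range [-0.07   0.059] [-0.096  0.056] ztop 0.539
```

```bash
python3 -m pendant '[{"dx":0,"dy":0,"dz":0.15,"twist":0},{"dx":0,"dy":0,"dz":0.25,"twist":0},{"dx":0,"dy":0,"dz":0.25,"twist":0}]' |grep -E "eef|force"; 
```

```text
eef_pos: [0.6164, -0.1215, 0.1878]
contact_force: [-0.6, -0.6, -1.5]
finger_force: 39.8
```

```bash
python3 -m pendant '[{"dx":0,"dy":0,"dz":0.1,"twist":0},{"dx":0,"dy":0,"dz":0,"twist":0},{"dx":0,"dy":0,"dz":0,"twist":0},{"dx":0,"dy":0,"dz":0,"twist":0},{"dx":0,"dy":0,"dz":0,"twist":0}]' 100 |grep -E "eef|force|opening";python3 tilt2.py; python3 -m pendant '[{"dx":0,"dy":1.5,"dz":0,"twist":0},{"dx":0,"dy":3,"dz":0,"twist":0},{"dx":0,"dy":3.7,"dz":0,"twist":0},{"dx":0,"dy":4.4,"dz":0,"twist":0},{"dx":0,"dy":5,"dz":0,"twist":0},{"dx":0,"dy":5.0,"dz":0,"twist":0}]' |grep -E "eef|force";python3 tilt2.py
```

```text
eef_pos: [0.6164, -0.1215, 0.1879]
contact_force: [-0.3, 0.2, 0.9]
opening: 1.002
finger_force: 0.0
[(np.float64(0.02), 70, np.float64(-0.015), np.float64(0.109)), (np.float64(0.04), 70, np.float64(-0.014), np.float64(0.109)), (np.float64(0.06), 75, np.float64(-0.022), np.float64(0.109)), (np.float64(0.08), 50, np.float64(-0.006), np.float64(-0.067)), (np.float64(0.1), 108, np.float64(-0.007), np.float64(-0.066)), (np.float64(0.12), 115, np.float64(-0.009), np.float64(-0.066)), (np.float64(0.14), 127, np.float64(-0.001), np.float64(-0.066)), (np.float64(0.16), 123, np.float64(-0.008), np.float64(-0.066)), (np.float64(0.18), 132, np.float64(-0.004), np.float64(-0.066)), (np.float64(0.2), 105, np.float64(0.01), np.float64(-0.066)), (np.float64(0.22), 105, np.float64(0.009), np.float64(-0.066))]
xb range [-0.071  0.058] [-0.096  0.059] ztop 0.537
eef_pos: [0.599, -0.0743, 0.1878]
contact_force: [-0.7, 0.0, 1.3]
finger_force: 0.0
[(np.float64(0.02), 66, np.float64(-0.012), np.float64(0.109)), (np.float64(0.04), 66, np.float64(-0.021), np.float64(0.109)), (np.float64(0.06), 71, np.float64(-0.037), np.float64(0.109)), (np.float64(0.08), 34, np.float64(-0.006), np.float64(-0.065)), (np.float64(0.1), 104, np.float64(-0.003), np.float64(-0.06)), (np.float64(0.12), 105, np.float64(-0.003), np.float64(-0.054)), (np.float64(0.14), 110, np.float64(-0.002), np.float64(-0.049)), (np.float64(0.16), 113, np.float64(-0.002), np.float64(-0.042)), (np.float64(0.18), 88, np.float64(0.009), np.float64(-0.036)), (np.float64(0.2), 93, np.float64(0.009), np.float64(-0.03)), (np.float64(0.22), 93, np.float64(0.011), np.float64(-0.025))]
xb range [-0.071  0.058] [-0.097  0.058] ztop 0.535
```

```bash
python3 -m pendant '[{"dx":0,"dy":0.5,"dz":0,"twist":0},{"dx":0,"dy":1,"dz":0,"twist":0},{"dx":0,"dy":1.5,"dz":0.2,"twist":0},{"dx":0,"dy":2,"dz":0.4,"twist":0},{"dx":0,"dy":2,"dz":1,"twist":0},{"dx":0,"dy":2,"dz":1,"twist":0}]' |grep -E "eef|force";python3 tilt2.py
```

```text
eef_pos: [0.5918, -0.0555, 0.1771]
contact_force: [-0.1, 0.8, -0.9]
finger_force: 0.6
[(np.float64(0.02), 68, np.float64(-0.011), np.float64(0.109)), (np.float64(0.04), 64, np.float64(-0.015), np.float64(0.109)), (np.float64(0.06), 77, np.float64(-0.019), np.float64(0.109)), (np.float64(0.08), 25, np.float64(-0.0), np.float64(-0.068)), (np.float64(0.1), 59, np.float64(-0.0), np.float64(-0.052)), (np.float64(0.12), 63, np.float64(-0.003), np.float64(-0.031)), (np.float64(0.14), 72, np.float64(0.003), np.float64(-0.011)), (np.float64(0.16), 75, np.float64(-0.001), np.float64(0.008)), (np.float64(0.18), 76, np.float64(0.0), np.float64(0.027)), (np.float64(0.2), 94, np.float64(0.011), np.float64(0.037))]
xb range [-0.07   0.058] [-0.097  0.058] ztop 0.525
```

```bash
python3 -m pendant '[{"dx":0,"dy":0.5,"dz":1,"twist":0},{"dx":0,"dy":1,"dz":2,"twist":0},{"dx":0,"dy":1.5,"dz":3,"twist":0},{"dx":0,"dy":2,"dz":3.8,"twist":0},{"dx":0,"dy":2.5,"dz":4,"twist":0},{"dx":0,"dy":2.5,"dz":4,"twist":0}]' |grep -E "eef|force";python3 tilt2.py
```

```text
eef_pos: [0.5836, -0.0322, 0.1379]
contact_force: [-1.0, -0.2, 0.4]
finger_force: 0.0
[(np.float64(0.02), 70, np.float64(-0.021), np.float64(0.109)), (np.float64(0.04), 79, np.float64(-0.029), np.float64(0.109)), (np.float64(0.06), 68, np.float64(-0.017), np.float64(0.109)), (np.float64(0.08), 61, np.float64(-0.007), np.float64(0.078))]
xb range [0.002 0.002] [-0.098  0.059] ztop 0.488
```

Board has fallen flat. Raise, then check it.

```bash
python3 -m pendant '[{"dx":0,"dy":0,"dz":-6,"twist":0},{"dx":0,"dy":3,"dz":-10,"twist":0},{"dx":2,"dy":10,"dz":-10,"twist":0},{"dx":4,"dy":20,"dz":-10,"twist":0},{"dx":4,"dy":28,"dz":-10,"twist":0},{"dx":4,"dy":28,"dz":-10,"twist":0},{"dx":4,"dy":28,"dz":-10,"twist":0}]' |grep -E "eef|force"; cat > fin.py <<'E'
from brd import *
from det import cheeses
board(); c=cam('top')
for r in cheeses(c,cloud(c),zhi=.25): print(*r)
i=c['img'][120:300,100:400,::-1]; cv2.imwrite('pics/tc.png',cv2.resize(i,None,fx=2.5,fy=2.5,interpolation=cv2.INTER_CUBIC))
E
python3 fin.py; python3 go.py
```

```text
eef_pos: [0.4476, 0.2192, 0.2388]
contact_force: [-0.4, -0.8, 1.2]
finger_force: 0.0
[ 0.5888 -0.056   0.1396  0.1602 20.4535] blk [-0.0053 -0.0007] z 0.092
[380. 131.] 353 [ 0.7888 -0.4176  0.1457] [0.05  0.086]
[161. 139.] 156 [0.7596 0.2441 0.1751] [0.04  0.054]
[378. 158.] 159 [ 0.7242 -0.4373  0.0424] [0.046 0.049]
[164. 203.] 184 [0.5829 0.2594 0.0195] [0.046 0.046]
[334. 202.] 83 [ 0.5847 -0.2953  0.0204] [0.033 0.03 ]
[122. 224.] 193 [0.5173 0.3934 0.0198] [0.042 0.055]
[340. 252.] 332 [ 0.4236 -0.3108  0.0205] [0.061 0.062]
t 22.9 tcp [0.4491 0.2167 0.2385] blk [-0.0422  0.3035] yang 110.4 F [0.5 1.2 0.8] op 0.998 ff 0.0 q6 -1.68
```

View pics/tc.png

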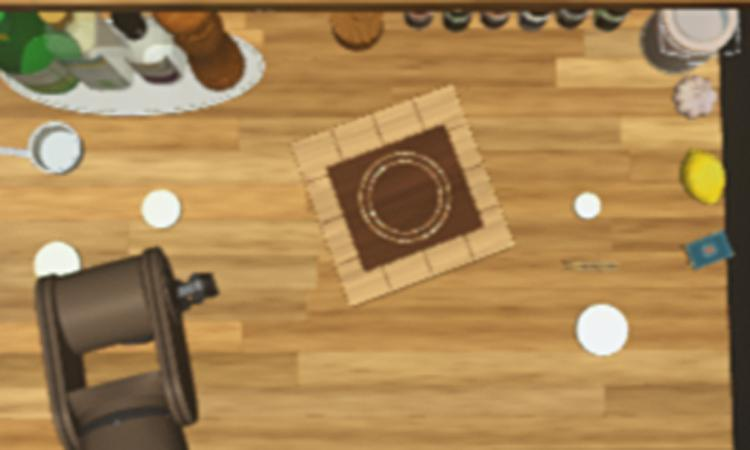

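```bash
python3 go.py w .56 -.05 .235 20.2; python3 -c "
from go import *
c=ctrl.get_state()"
```

```text
t 22.9 tcp [0.4491 0.2167 0.2385] blk [-0.0422  0.3035] yang 110.4 F [0.5 1.2 0.8] op 0.998 ff 0.0 q6 -1.68
dx -1.10 dy -28.87 dz 0.38 twist 90.2 len 28.9
```

```bash
python3 -m pendant '[{"dx":0,"dy":-5,"dz":0,"twist":60},{"dx":-1,"dy":-10,"dz":0,"twist":60},{"dx":-1,"dy":-16,"dz":0,"twist":60},{"dx":-1,"dy":-22,"dz":0,"twist":60},{"dx":-1,"dy":-28,"dz":0,"twist":90},{"dx":4,"dy":-33,"dz":0,"twist":90},{"dx":9,"dy":-38,"dz":2,"twist":90},{"dx":14,"dy":-43,"dz":6,"twist":90},{"dx":18,"dy":-48.6,"dz":10,"twist":90},{"dx":20.6,"dy":-48.6,"dz":12,"twist":90}]' 100|grep -E "eef|force"; cat > wc.py <<'E'
# close look: cheeses in wrist view (top face z=.02)
from go import *
from det import cheeses
import sys
z=float(sys.argv[1]) if len(sys.argv)>1 else .02
c=cam('wrist'); hsv=cv2.cvtColor(c['img'],cv2.COLOR_RGB2HSV); P=cloud(c)
m=((hsv[...,1]<40)&(hsv[...,2]>150)&(abs(P[...,2]-z)<.006)).astype(np.uint8)
m=cv2.morphologyEx(m,cv2.MORPH_OPEN,np.ones((3,3)))
for k in cv2.findContours(m,cv2.RETR_EXTERNAL,cv2.CHAIN_APPROX_NONE)[0]:
    if cv2.contourArea(k)<400: continue
    p=onplane(c,k[:,0,0].astype(float),k[:,0,1].astype(float),z)[:,:2].astype(np.float32)
    (x,y),r=cv2.minEnclosingCircle(p); print('cheese',round(x,4),round(y,4),'d',round(2*r,4),'px',k[:,0].mean(0).round())
E
python3 wc.py; python3 go.py w .4236 -.3109 0.0 20.2
```

```text
eef_pos: [0.4319, -0.3035, 0.1286]
contact_force: [-0.2, 0.5, -0.3]
finger_force: 0.0
cheese 0.5802 -0.2971 d 0.0334 px [396. 229.]
cheese 0.4226 -0.3123 d 0.0645 px [245. 191.]
t 24.2 tcp [ 0.4262 -0.3047  0.1228] blk [-0.2437 -0.1779] yang 19.9 F [-2.8 -2.4 -3.8] op 1.0 ff 0.0 q6 -1.16
dx -0.55 dy -0.38 dz 12.28 twist -0.3 len 12.3
```

```bash
python3 -m pendant '[{"dx":-0.5,"dy":-0.4,"dz":3,"twist":0},{"dx":-0.5,"dy":-0.4,"dz":6,"twist":0},{"dx":-0.5,"dy":-0.4,"dz":8,"twist":0},{"dx":-0.5,"dy":-0.4,"dz":8,"twist":0}]' |grep -E "force"; python3 wc.py; python3 go.py w .4228 -.3115 0.0 20.2
```

```text
contact_force: [-0.5, -0.3, -0.2]
finger_force: 0.0
cheese 0.5851 -0.2971 d 0.0331 px [459. 281.]
cheese 0.4241 -0.3117 d 0.0648 px [248. 228.]
t 24.75 tcp [ 0.4301 -0.306   0.0481] blk [-0.2405 -0.1805] yang 20.2 F [ 0.4 -0.3  0.6] op 1.003 ff 0.0 q6 -1.16
dx -0.27 dy -0.88 dz 4.81 twist -0.0 len 4.9
```

```bash
python3 -m pendant '[{"dx":-0.3,"dy":-0.75,"dz":0,"twist":0},{"dx":-0.3,"dy":-0.75,"dz":2.5,"twist":0},{"dx":-0.3,"dy":-0.75,"dz":4,"twist":0},{"dx":-0.3,"dy":-0.75,"dz":4.7,"twist":0},{"dx":-0.3,"dy":-0.75,"dz":4.7,"twist":0}]' |grep -E "eef|force"; python3 -m pendant '[{"dx":0,"dy":0,"dz":0,"twist":0},{"dx":0,"dy":0,"dz":0,"twist":0},{"dx":0,"dy":0,"dz":0,"twist":0},{"dx":0,"dy":0,"dz":0,"twist":0}]' 60 25|grep -E "eef|force|opening"; python3 -m pendant '[{"dx":0,"dy":0,"dz":-4,"twist":0},{"dx":0,"dy":0,"dz":-10,"twist":0},{"dx":0,"dy":0,"dz":-14,"twist":0},{"dx":0,"dy":0,"dz":-16,"twist":0},{"dx":0,"dy":0,"dz":-16,"twist":0}]'|grep -E "eef|force|opening"; python3 go.py w .5888 -.056 .16 20.2
```

```text
eef_pos: [0.425, -0.3101, 0.0012]
contact_force: [-0.4, 0.7, 0.3]
finger_force: 0.0
eef_pos: [0.4257, -0.3107, 0.0024]
contact_force: [-1.6, 0.7, 6.1]
opening: 0.757
finger_force: 28.3
eef_pos: [0.4257, -0.3107, 0.1628]
contact_force: [-0.7, -0.8, -0.8]
opening: 0.758
finger_force: 28.5
t 26.5 tcp [ 0.4257 -0.3107  0.1628] blk [-0.2463 -0.1834] yang 20.3 F [-0.7 -0.8 -0.8] op 0.758 ff 28.5 q6 -1.18
dx 18.23 dy 24.13 dz 0.25 twist 0.1 len 30.2
```

```bash
python3 -m pendant '[{"dx":4,"dy":5,"dz":0,"twist":0},{"dx":8,"dy":10,"dz":0,"twist":0},{"dx":12,"dy":15,"dz":0,"twist":0},{"dx":15,"dy":20,"dz":0,"twist":0},{"dx":18.2,"dy":24.1,"dz":0,"twist":0},{"dx":18.2,"dy":24.1,"dz":2,"twist":0},{"dx":18.2,"dy":24.1,"dz":4,"twist":0},{"dx":18.2,"dy":24.1,"dz":4,"twist":0}]'|grep -E "eef|force|opening"; python3 go.py w .5888 -.056 .0955 20.2
```

```text
eef_pos: [0.5848, -0.0564, 0.117]
contact_force: [-1.0, 0.0, -0.9]
opening: 0.757
finger_force: 28.5
t 27.5 tcp [ 0.5848 -0.0564  0.117 ] blk [-0.0092  0.0003] yang 20.2 F [-1.   0.  -0.9] op 0.757 ff 28.5 q6 -0.62
dx -0.11 dy 0.40 dz 2.15 twist -0.0 len 2.2
```

```bash
python3 -m pendant '[{"dx":-0.1,"dy":0.4,"dz":1,"twist":0},{"dx":-0.1,"dy":0.4,"dz":1.6,"twist":0},{"dx":-0.1,"dy":0.4,"dz":1.6,"twist":0}]'|grep -E "eef|force|opening"; python3 go.py w .5888 -.056 .0955 20.2
```

```text
eef_pos: [0.5918, -0.0558, 0.105]
contact_force: [0.5, 0.3, -1.3]
opening: 0.759
finger_force: 28.5
t 27.88 tcp [ 0.5918 -0.0558  0.105 ] blk [-0.0023 -0.0015] yang 20.2 F [ 0.5  0.3 -1.3] op 0.759 ff 28.5 q6 -0.62
dx 0.08 dy -0.29 dz 0.95 twist 0.0 len 1.0
```

```bash
python3 -m pendant '[{"dx":0.1,"dy":-0.2,"dz":0.5,"twist":0},{"dx":0.1,"dy":-0.2,"dz":0.8,"twist":0},{"dx":0.1,"dy":-0.2,"dz":0.9,"twist":0},{"dx":0.1,"dy":-0.2,"dz":0.9,"twist":0}]'|grep -E "eef|force|opening"; python3 go.py w .5888 -.056 .0955 20.2
```

```text
eef_pos: [0.5899, -0.0551, 0.0963]
contact_force: [-0.1, -0.1, -0.6]
opening: 0.763
finger_force: 28.5
t 28.38 tcp [ 0.5899 -0.0551  0.0963] blk [-0.0039 -0.0003] yang 20.3 F [-0.1 -0.1 -0.6] op 0.763 ff 28.5 q6 -0.62
dx -0.05 dy -0.13 dz 0.08 twist 0.1 len 0.2
```

```bash
python3 -m pendant '[{"dx":0,"dy":0,"dz":0.1,"twist":0},{"dx":0,"dy":0,"dz":0.1,"twist":0}]'|grep -E "eef|force"; python3 -m pendant '[{"dx":0,"dy":0,"dz":0.1,"twist":0},{"dx":0,"dy":0,"dz":0,"twist":0},{"dx":0,"dy":0,"dz":0,"twist":0},{"dx":0,"dy":0,"dz":-4,"twist":0},{"dx":0,"dy":0,"dz":-10,"twist":0},{"dx":0,"dy":0,"dz":-12,"twist":0},{"dx":0,"dy":0,"dz":-12,"twist":0}]' 100|grep -E "eef|force|opening"; python3 wc.py .112; python3 go.py w .5115 .3925 .215 20.2
```

```text
eef_pos: [0.5899, -0.0552, 0.0954]
contact_force: [0.1, 0.1, -0.5]
finger_force: 28.5
eef_pos: [0.5909, -0.0554, 0.2174]
contact_force: [0.2, 0.7, -0.4]
opening: 1.002
finger_force: 0.0
cheese 0.5893 -0.0553 d 0.0654 px [256. 186.]
t 29.55 tcp [ 0.5897 -0.0551  0.2149] blk [-0.0041 -0.0002] yang 20.3 F [-0.8  0.1 -0.3] op 1.001 ff 0.0 q6 -0.62
dx 44.70 dy 8.18 dz -0.00 twist 0.1 len 45.4
```

```bash
python3 -m pendant '[{"dx":6,"dy":1,"dz":0,"twist":0},{"dx":12,"dy":2,"dz":0,"twist":0},{"dx":18,"dy":3,"dz":0,"twist":0},{"dx":24,"dy":4,"dz":0,"twist":0},{"dx":30,"dy":5,"dz":0,"twist":0},{"dx":36,"dy":6.5,"dz":2,"twist":0},{"dx":41,"dy":8.2,"dz":6,"twist":0},{"dx":44.7,"dy":8.2,"dz":10,"twist":0},{"dx":44.7,"dy":8.2,"dz":14,"twist":0},{"dx":44.7,"dy":8.2,"dz":15,"twist":0}]' |grep -E "force"; python3 -m pendant '[{"dx":0,"dy":0,"dz":0,"twist":0},{"dx":0,"dy":0,"dz":0,"twist":0}]' |grep -E "force"; python3 wc.py;python3 go.py w .5115 .3925 .001 20.2
```

```text
contact_force: [0.7, -0.1, 0.6]
finger_force: 0.0
contact_force: [-0.2, -0.4, 0.0]
finger_force: 0.0
cheese 0.512 0.3931 d 0.0568 px [257. 211.]
t 31.1 tcp [0.5135 0.3927 0.0677] blk [0.079  0.4464] yang 20.2 F [-0.5  0.4  0.4] op 0.999 ff 0.0 q6 0.14
dx 0.05 dy -0.22 dz 6.67 twist 0.0 len 6.7
```

```bash
python3 -m pendant '[{"dx":0.1,"dy":-0.1,"dz":3,"twist":0},{"dx":0.1,"dy":-0.1,"dz":5,"twist":0},{"dx":0.1,"dy":-0.1,"dz":6.4,"twist":0},{"dx":0.1,"dy":-0.1,"dz":6.4,"twist":0}]' |grep -E "eef|force"; python3 -m pendant '[{"dx":0,"dy":0,"dz":0,"twist":0},{"dx":0,"dy":0,"dz":0,"twist":0},{"dx":0,"dy":0,"dz":0,"twist":0},{"dx":0,"dy":0,"dz":0,"twist":0}]' 50 25|grep -E "eef|force|opening"; python3 -m pendant '[{"dx":0,"dy":0,"dz":-4,"twist":0},{"dx":0,"dy":0,"dz":-10,"twist":0},{"dx":0,"dy":0,"dz":-16,"twist":0},{"dx":0,"dy":0,"dz":-18,"twist":0},{"dx":0,"dy":0,"dz":-18,"twist":0}]'|grep -E "eef|force|opening"; python3 go.py w .589 -.0555 .15 20.2
```

```text
eef_pos: [0.5099, 0.3926, 0.0002]
contact_force: [0.3, -0.6, 0.5]
finger_force: 0.0
eef_pos: [0.5116, 0.3937, 0.0028]
contact_force: [0.2, 0.2, 5.0]
opening: 0.664
finger_force: 27.2
eef_pos: [0.511, 0.3934, 0.1825]
contact_force: [-0.8, 0.2, -1.1]
opening: 0.665
finger_force: 27.2
t 32.73 tcp [0.511  0.3934 0.1825] blk [0.0769 0.4479] yang 20.3 F [-0.8  0.2 -1.1] op 0.665 ff 27.2 q6 0.14
dx -44.81 dy -8.25 dz 3.21 twist 0.1 len 45.7
```

```bash
python3 -m pendant '[{"dx":-6,"dy":-1,"dz":0,"twist":0},{"dx":-12,"dy":-2,"dz":0,"twist":0},{"dx":-18,"dy":-3,"dz":0,"twist":0},{"dx":-24,"dy":-4,"dz":0,"twist":0},{"dx":-30,"dy":-5,"dz":0,"twist":0},{"dx":-36,"dy":-6.5,"dz":0,"twist":0},{"dx":-41,"dy":-8.2,"dz":0,"twist":0},{"dx":-44.8,"dy":-8.2,"dz":2,"twist":0},{"dx":-44.8,"dy":-8.2,"dz":4.5,"twist":0},{"dx":-44.8,"dy":-8.2,"dz":4.5,"twist":0}]' |grep -E "force"; python3 -m pendant '[{"dx":0,"dy":0,"dz":0,"twist":0},{"dx":0,"dy":0,"dz":0,"twist":0}]' |grep -E "force";python3 go.py w .589 -.0555 .116 20.2
```

```text
contact_force: [-0.2, 0.7, 0.1]
finger_force: 27.2
contact_force: [-0.1, 0.1, -0.5]
finger_force: 27.2
t 34.23 tcp [ 0.5894 -0.055   0.1371] blk [-0.0044 -0.    ] yang 20.3 F [-0.1  0.1 -0.5] op 0.663 ff 27.2 q6 -0.62
dx -0.03 dy -0.05 dz 2.11 twist 0.1 len 2.1
```

```bash
python3 -m pendant '[{"dx":0,"dy":0,"dz":1,"twist":0},{"dx":0,"dy":0,"dz":1.7,"twist":0},{"dx":0,"dy":0,"dz":2.1,"twist":0},{"dx":0,"dy":0,"dz":2.2,"twist":0},{"dx":0,"dy":0,"dz":2.2,"twist":0}]'|grep -E "eef|force"; python3 -m pendant '[{"dx":0,"dy":0,"dz":0,"twist":0},{"dx":0,"dy":0,"dz":0,"twist":0},{"dx":0,"dy":0,"dz":0,"twist":0},{"dx":0,"dy":0,"dz":-4,"twist":0},{"dx":0,"dy":0,"dz":-9,"twist":0},{"dx":0,"dy":0,"dz":-9,"twist":0},{"dx":0,"dy":0,"dz":-9,"twist":0}]' 90|grep -E "eef|force|opening"; python3 wc.py .132; python3 go.py w .5829 .2595 .205 20.2; python3 fin.py
```

```text
eef_pos: [0.5891, -0.0555, 0.1148]
contact_force: [-2.6, 0.7, 3.6]
finger_force: 27.4
eef_pos: [0.5887, -0.0555, 0.204]
contact_force: [-0.1, -0.4, -0.4]
opening: 0.9
finger_force: 0.0
cheese 0.5887 -0.056 d 0.0573 px [258. 200.]
t 35.77 tcp [ 0.5881 -0.0553  0.2029] blk [-0.0057  0.0002] yang 20.3 F [-0.1  0.2  0.2] op 0.903 ff 0.0 q6 -0.62
dx 29.71 dy 10.42 dz -0.19 twist 0.1 len 31.5
[ 0.7568  0.1759  0.0325  0.0636 31.5676] blk [0.2325 0.1589] z 0.091
[380. 131.] 352 [ 0.7887 -0.4174  0.1459] [0.05  0.086]
[161. 138.] 154 [0.76   0.2444 0.1737] [0.04  0.054]
[378. 158.] 157 [ 0.7244 -0.4375  0.0417] [0.046 0.046]
[164. 203.] 183 [0.5827 0.2592 0.0202] [0.046 0.046]
[334. 202.] 83 [ 0.5847 -0.2954  0.0201] [0.033 0.03 ]
```

Now cheese_c at (0.583, 0.259).

```bash
python3 -m pendant '[{"dx":6,"dy":2,"dz":0,"twist":0},{"dx":11.5,"dy":4,"dz":0,"twist":0},{"dx":17,"dy":6,"dz":0,"twist":0},{"dx":23,"dy":8,"dz":0,"twist":0},{"dx":27,"dy":10.4,"dz":2,"twist":0},{"dx":29.7,"dy":10.4,"dz":7,"twist":0},{"dx":29.7,"dy":10.4,"dz":12,"twist":0},{"dx":29.7,"dy":10.4,"dz":14,"twist":0},{"dx":29.7,"dy":10.4,"dz":14,"twist":0},{"dx":29.7,"dy":10.4,"dz":14,"twist":0}]' |grep -E "force";  python3 wc.py;python3 go.py w .5829 .2592 .004 20.2
```

```text
contact_force: [0.2, -0.5, 0.5]
finger_force: 0.0
cheese 0.7543 0.2624 d 0.0482 px [448. 271.]
cheese 0.5834 0.2597 d 0.0486 px [255. 211.]
cheese 0.7446 0.3286 d 0.0564 px [488. 197.]
t 37.17 tcp [0.5857 0.2592 0.0672] blk [0.1006 0.2962] yang 20.2 F [0.1 1.2 0.5] op 0.897 ff 0.0 q6 -0.09
dx 0.10 dy -0.29 dz 6.32 twist 0.0 len 6.3
```

```bash
python3 -m pendant '[{"dx":0.1,"dy":-0.2,"dz":3,"twist":0},{"dx":0.1,"dy":-0.2,"dz":5,"twist":0},{"dx":0.1,"dy":-0.2,"dz":6.1,"twist":0},{"dx":0.1,"dy":-0.2,"dz":6.1,"twist":0}]' |grep -E "eef|force"; python3 -m pendant '[{"dx":0,"dy":0,"dz":0,"twist":0},{"dx":0,"dy":0,"dz":0,"twist":0},{"dx":0,"dy":0,"dz":0,"twist":0},{"dx":0,"dy":0,"dz":0,"twist":0}]' 40 25|grep -E "eef|force|opening"; python3 -m pendant '[{"dx":0,"dy":0,"dz":-4,"twist":0},{"dx":0,"dy":0,"dz":-10,"twist":0},{"dx":0,"dy":0,"dz":-16,"twist":0},{"dx":0,"dy":0,"dz":-19,"twist":0},{"dx":0,"dy":0,"dz":-19,"twist":0}]'|grep -E "eef|force|opening"; python3 go.py w .589 -.0555 .15 20.2
```

```text
eef_pos: [0.581, 0.2592, 0.0027]
contact_force: [0.4, 0.5, 0.2]
finger_force: 0.0
eef_pos: [0.5824, 0.2597, 0.0048]
contact_force: [-0.1, -0.2, 5.2]
opening: 0.575
finger_force: 26.4
eef_pos: [0.5828, 0.2598, 0.1966]
contact_force: [-0.5, -0.1, -0.2]
opening: 0.57
finger_force: 26.2
t 38.8 tcp [0.5828 0.2598 0.1966] blk [0.0981 0.2977] yang 20.3 F [-0.5 -0.1 -0.2] op 0.57 ff 26.2 q6 -0.09
dx -29.79 dy -10.38 dz 4.61 twist 0.1 len 31.9
```

```bash
python3 -m pendant '[{"dx":-6,"dy":-2,"dz":0,"twist":0},{"dx":-11.5,"dy":-4,"dz":0,"twist":0},{"dx":-17,"dy":-6,"dz":0,"twist":0},{"dx":-23,"dy":-8,"dz":0,"twist":0},{"dx":-28,"dy":-10.4,"dz":0,"twist":0},{"dx":-29.8,"dy":-10.4,"dz":1,"twist":0},{"dx":-29.8,"dy":-10.4,"dz":3,"twist":0},{"dx":-29.8,"dy":-10.4,"dz":4,"twist":0},{"dx":-29.8,"dy":-10.4,"dz":4,"twist":0},{"dx":-29.8,"dy":-10.4,"dz":4,"twist":0}]' |grep -E "force";python3 go.py w .589 -.0555 .137 20.2
```

```text
contact_force: [-0.1, -0.3, -1.0]
finger_force: 26.2
t 40.05 tcp [ 0.5874 -0.0551  0.1536] blk [-0.0063  0.0006] yang 20.4 F [-0.1 -0.3 -1. ] op 0.57 ff 26.2 q6 -0.62
dx -0.10 dy 0.14 dz 1.66 twist 0.2 len 1.7
```

```bash
python3 -m pendant '[{"dx":0,"dy":0.1,"dz":0.6,"twist":0},{"dx":0,"dy":0.1,"dz":1.2,"twist":0},{"dx":0,"dy":0.1,"dz":1.5,"twist":0},{"dx":0,"dy":0.1,"dz":1.7,"twist":0},{"dx":0,"dy":0.1,"dz":1.7,"twist":0}]'|grep -E "eef|force"; python3 -m pendant '[{"dx":0,"dy":0,"dz":0,"twist":0},{"dx":0,"dy":0,"dz":0,"twist":0},{"dx":0,"dy":0,"dz":0,"twist":0},{"dx":0,"dy":0,"dz":-4,"twist":0},{"dx":0,"dy":0,"dz":-9,"twist":0},{"dx":0,"dy":0,"dz":-9,"twist":0},{"dx":0,"dy":0,"dz":-9,"twist":0}]' 80|grep -E "eef|force|opening"; python3 wc.py .152; python3 go.py w .585 -.2957 .225 20.2
```

```text
eef_pos: [0.5882, -0.0559, 0.1368]
contact_force: [-1.2, -0.2, 2.2]
finger_force: 26.3
eef_pos: [0.5878, -0.0558, 0.226]
contact_force: [0.0, -0.8, 0.8]
opening: 0.797
finger_force: 0.0
cheese 0.5877 -0.0558 d 0.0496 px [258. 199.]
t 41.6 tcp [ 0.5873 -0.0557  0.2249] blk [-0.0066  0.0001] yang 20.3 F [-0.2 -0.3 -0.5] op 0.804 ff 0.0 q6 -0.62
dx -22.44 dy -8.53 dz -0.02 twist 0.1 len 24.0
```

```bash
python3 -m pendant '[{"dx":-5.5,"dy":-2,"dz":0,"twist":0},{"dx":-11,"dy":-4,"dz":0,"twist":0},{"dx":-16.5,"dy":-6,"dz":0,"twist":0},{"dx":-22.4,"dy":-8.5,"dz":2,"twist":0},{"dx":-22.4,"dy":-8.5,"dz":8,"twist":0},{"dx":-22.4,"dy":-8.5,"dz":13,"twist":0},{"dx":-22.4,"dy":-8.5,"dz":16,"twist":0},{"dx":-22.4,"dy":-8.5,"dz":16,"twist":0},{"dx":-22.4,"dy":-8.5,"dz":16,"twist":0}]' 70 |grep -E "force";  python3 wc.py;python3 go.py w .585 -.2957 .005 20.2
```

```text
contact_force: [0.6, -0.1, 0.0]
finger_force: 0.0
cheese 0.5855 -0.2964 d 0.0328 px [257. 213.]
t 42.77 tcp [ 0.5869 -0.296   0.068 ] blk [-0.0899 -0.2253] yang 20.3 F [-0.7  0.2  0.2] op 0.703 ff 0.0 q6 -0.98
dx 0.11 dy -0.18 dz 6.30 twist 0.1 len 6.3
```

```bash
python3 -m pendant '[{"dx":0,"dy":-0.1,"dz":3,"twist":0},{"dx":0,"dy":-0.1,"dz":5,"twist":0},{"dx":0,"dy":-0.1,"dz":6,"twist":0},{"dx":0,"dy":-0.1,"dz":6,"twist":0}]' |grep -E "eef|force"; python3 -m pendant '[{"dx":0,"dy":0,"dz":0,"twist":0},{"dx":0,"dy":0,"dz":0,"twist":0},{"dx":0,"dy":0,"dz":0,"twist":0},{"dx":0,"dy":0,"dz":0,"twist":0}]' 20 25|grep -E "eef|force|opening"; python3 -m pendant '[{"dx":0,"dy":0,"dz":-4,"twist":0},{"dx":0,"dy":0,"dz":-10,"twist":0},{"dx":0,"dy":0,"dz":-16,"twist":0},{"dx":0,"dy":0,"dz":-20,"twist":0},{"dx":0,"dy":0,"dz":-20.5,"twist":0},{"dx":0,"dy":0,"dz":-20.5,"twist":0}]'|grep -E "eef|force|opening"; python3 go.py w .5882 -.0557 .15 20.2
```

```text
eef_pos: [0.5848, -0.2955, 0.0059]
contact_force: [1.0, 0.1, 0.6]
finger_force: 0.0
eef_pos: [0.5859, -0.2964, 0.0077]
contact_force: [0.4, 0.0, 4.8]
opening: 0.385
finger_force: 25.2
eef_pos: [0.5845, -0.2954, 0.2102]
contact_force: [0.9, -0.5, -0.9]
opening: 0.383
finger_force: 25.0
t 44.52 tcp [ 0.5845 -0.2954  0.2102] blk [-0.092  -0.2239] yang 20.3 F [ 0.9 -0.5 -0.9] op 0.383 ff 25.0 q6 -0.98
dx 22.34 dy 8.67 dz 6.04 twist 0.1 len 24.7
```

```bash
python3 -m pendant '[{"dx":5.5,"dy":2,"dz":0,"twist":0},{"dx":11,"dy":4,"dz":0,"twist":0},{"dx":16.5,"dy":6,"dz":0,"twist":0},{"dx":22.4,"dy":8.6,"dz":0,"twist":0},{"dx":22.4,"dy":8.6,"dz":1,"twist":0},{"dx":22.4,"dy":8.6,"dz":2,"twist":0},{"dx":22.4,"dy":8.6,"dz":3,"twist":0},{"dx":22.4,"dy":8.6,"dz":3,"twist":0},{"dx":22.4,"dy":8.6,"dz":3,"twist":0}]' |grep -E "force";python3 go.py w .5882 -.0557 .16 20.2
```

```text
contact_force: [0.7, 0.5, -0.1]
finger_force: 25.0
t 45.65 tcp [ 0.5882 -0.0569  0.1814] blk [-0.0062 -0.0013] yang 20.2 F [ 0.7  0.5 -0.1] op 0.383 ff 25.0 q6 -0.62
dx 0.11 dy 0.04 dz 2.14 twist -0.0 len 2.1
```

```bash
python3 -m pendant '[{"dx":0.1,"dy":0,"dz":0.8,"twist":0},{"dx":0.1,"dy":0,"dz":1.5,"twist":0},{"dx":0.1,"dy":0,"dz":1.9,"twist":0},{"dx":0.1,"dy":0,"dz":2.1,"twist":0},{"dx":0.1,"dy":0,"dz":2.1,"twist":0}]'|grep -E "eef|force"; python3 -m pendant '[{"dx":0,"dy":0,"dz":0,"twist":0},{"dx":0,"dy":0,"dz":0,"twist":0},{"dx":0,"dy":0,"dz":0,"twist":0},{"dx":0,"dy":0,"dz":-4,"twist":0},{"dx":0,"dy":0,"dz":-9,"twist":0},{"dx":0,"dy":0,"dz":-9,"twist":0},{"dx":0,"dy":0,"dz":-9,"twist":0}]' 70|grep -E "eef|force|opening"; python3 wc.py .172; python3 -m pendant '[{"dx":6,"dy":0,"dz":0,"twist":0},{"dx":12,"dy":-1,"dz":0,"twist":0},{"dx":18,"dy":-2,"dz":0,"twist":0},{"dx":24,"dy":-3,"dz":0,"twist":0},{"dx":30,"dy":-3,"dz":0,"twist":0},{"dx":30,"dy":-3,"dz":0,"twist":0},{"dx":30,"dy":-3,"dz":0,"twist":0},{"dx":30,"dy":-3,"dz":0,"twist":0}]'|grep eef; python3 fin.py
```

```text
eef_pos: [0.5877, -0.0549, 0.1603]
contact_force: [0.5, -0.4, -0.6]
finger_force: 25.0
eef_pos: [0.5875, -0.0549, 0.2501]
contact_force: [0.1, 0.3, -0.5]
opening: 0.698
finger_force: 0.0
cheese 0.587 -0.0548 d 0.0339 px [258. 198.]
eef_pos: [0.4559, 0.2149, 0.2496]
[ 0.5888 -0.056   0.1396  0.1602 20.4535] blk [-0.0053 -0.0007] z 0.092
[380. 131.] 352 [ 0.7888 -0.4177  0.1457] [0.05  0.086]
[161. 138.] 158 [0.7599 0.2441 0.1752] [0.043 0.054]
[378. 158.] 158 [ 0.7239 -0.437   0.0433] [0.046 0.049]
[261. 198.] 345 [ 0.5844 -0.0541  0.1519] [0.057 0.063]
```

View pics/tc.png

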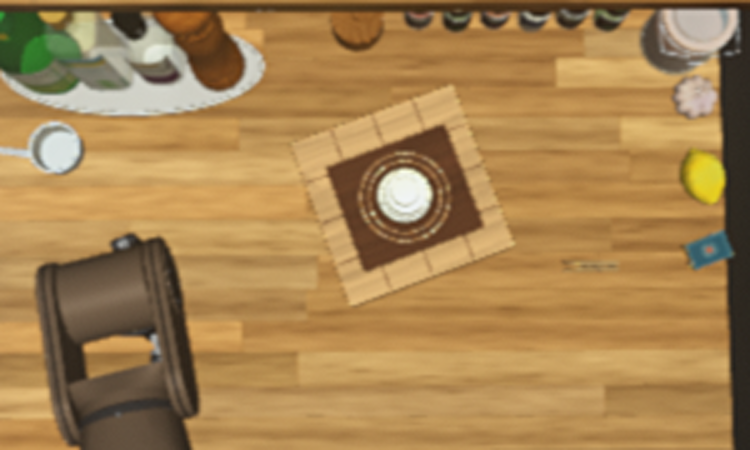

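The top view shows the ring-up board square on the block, with the tower in the middle of the rings (around px 404,195). The ramekin and matchbox haven't moved, and no loose cheese is left.

```bash
python3 -c "
from plant import ctrl
print(ctrl.sign_off())"
```

```text
the job is handed in; nothing more can be done
None
```

The job is handed in: the board lies ring face up and flat inside the block's edges, and the four cheeses present (a, b, c, e) stand in one tower within about 2 mm of its centre; the hand-in returned no verdict.

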